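Change over the oarlock-pad jig

TASK

Change over the oarlock-pad jig: slide the hold-down bar open, lay every finished pad (the ones with a brass bush), whether it is in the jig or on the bench, flat on the floor of the wooden out-tray, and leave every bare pad seated flat and fully home in a nest of its own hand, port or starboard, loading those that lie on the bench. Then slide the bar fully home over the pads again, and leave the other things on the bench where they are and upright.

Things in the scene. Friction and masses are not known exactly. Their poses are not given: they have to be found in the camera images.
- port_raw_1: Raw port oarlock pad: L-shaped hardwood block, 30 mm thick, 90 g. Main part 50 (x) by 44 mm (y); a tongue 30 long, 22 wide juts out to its -x, flush with its +y (left) side. Origin: centre of the main part's underside, z up. Flat bare top. If present, starts seated in a port nest.
- port_raw_2: Raw port oarlock pad: L-shaped hardwood block, 30 mm thick, 90 g. Main part 50 (x) by 44 mm (y); a tongue 30 long, 22 wide juts out to its -x, flush with its +y (left) side. Origin: centre of the main part's underside, z up. Flat bare top. If present, starts flat on the bench.
- star_raw_1: Raw starboard oarlock pad: L-shaped hardwood block, 30 mm thick, 90 g. Main part 50 (x) by 44 mm (y); a tongue 30 long, 22 wide juts out to its -x, flush with its -y (right) side. Origin: centre of the main part's underside, z up. Flat bare top. If present, starts flat on the bench.
- star_raw_2: Raw starboard oarlock pad: L-shaped hardwood block, 30 mm thick, 90 g. Main part 50 (x) by 44 mm (y); a tongue 30 long, 22 wide juts out to its -x, flush with its -y (right) side. Origin: centre of the main part's underside, z up. Flat bare top. If present, starts flat on the bench.
- port_done_1: Finished port oarlock pad: L-shaped hardwood block, 30 mm thick, 90 g. Main part 50 (x) by 44 mm (y); a tongue 30 long, 22 wide juts out to its -x, flush with its +y (left) side. Origin: centre of the main part's underside, z up. Brass bush (22 mm collar) stands 10 mm above the main part's middle. If present, starts in a port nest.
- port_done_2: Finished port oarlock pad: L-shaped hardwood block, 30 mm thick, 90 g. Main part 50 (x) by 44 mm (y); a tongue 30 long, 22 wide juts out to its -x, flush with its +y (left) side. Origin: centre of the main part's underside, z up. Brass bush (22 mm collar) stands 10 mm above the main part's middle. If present, starts flat on the bench.
- star_done_1: Finished starboard oarlock pad: L-shaped hardwood block, 30 mm thick, 90 g. Main part 50 (x) by 44 mm (y); a tongue 30 long, 22 wide juts out to its -x, flush with its -y (right) side. Origin: centre of the main part's underside, z up. Brass bush (22 mm collar) stands 10 mm above the main part's middle. If present, starts in a starboard nest.
- star_done_2: Finished starboard oarlock pad: L-shaped hardwood block, 30 mm thick, 90 g. Main part 50 (x) by 44 mm (y); a tongue 30 long, 22 wide juts out to its -x, flush with its -y (right) side. Origin: centre of the main part's underside, z up. Brass bush (22 mm collar) stands 10 mm above the main part's middle. If present, starts flat on the bench.
- port_nest_a: Fixed grey nest, 104 (x) by 68 mm, 16 high, with an L-shaped port pocket 12 deep, 1.5 mm wider all round than a pad; tongue slot towards -x on the +y (left) side. Origin: on its underside (10 mm above the bench), 4 mm directly below a seated pad's origin; axes parallel to that pad's. A seated pad stands 18 mm proud. Four nests in a row, 75 mm apart, order varies.
- port_nest_b: Fixed grey nest, 104 (x) by 68 mm, 16 high, with an L-shaped port pocket 12 deep, 1.5 mm wider all round than a pad; tongue slot towards -x on the +y (left) side. Origin: on its underside (10 mm above the bench), 4 mm directly below a seated pad's origin; axes parallel to that pad's. A seated pad stands 18 mm proud. Four nests in a row, 75 mm apart, order varies.
- star_nest_a: Fixed grey nest, 104 (x) by 68 mm, 16 high, with an L-shaped starboard pocket 12 deep, 1.5 mm wider all round than a pad; tongue slot towards -x on the -y (right) side. Origin: on its underside (10 mm above the bench), 4 mm directly below a seated pad's origin; axes parallel to that pad's. A seated pad stands 18 mm proud. Four nests in a row, 75 mm apart, order varies.
- star_nest_b: Fixed grey nest, 104 (x) by 68 mm, 16 high, with an L-shaped starboard pocket 12 deep, 1.5 mm wider all round than a pad; tongue slot towards -x on the -y (right) side. Origin: on its underside (10 mm above the bench), 4 mm directly below a seated pad's origin; axes parallel to that pad's. A seated pad stands 18 mm proud. Four nests in a row, 75 mm apart, order varies.
- hold_bar (a joint): Steel hold-down bar, 18 mm wide, along the row of nests: 0 = fully home over the tongues of all pads, 0.05 = fully open (slid 50 mm to the jig's -x, towards the robot, 26 mm clear of the tongues). Slides level on rails, 2 N friction, stays where left; 47 to 57 mm above the bench. Starts within 10 mm of home, where it traps the pads.
- bar_knob (a point): Centre of the bar's upright black cylindrical knob, 24 mm across, from 63 to 91 mm above the bench; this point is 79 mm above the bench. It moves with the bar; its axes are the jig's.
- jig: Jig base, fixed to the bench: aluminium plate 10 mm high, 125 mm (x) by 356 mm (y), carrying nests and two side rails (16 mm wide, 46 mm high, a lip to 58 mm, 168 mm either side of the middle, 25 to 111 mm to -x). Origin: on the bench, middle of the row of nests.
- tray: Open wooden out-tray, fixed, 325 mm (x) by 120 mm (y), walls 5 mm thick and 28 mm high, floor 5 mm thick. Origin: centre of its underside.
- glue: Bystander: white glue bottle, 150 mm tall.
- varnish: Bystander: varnish can, 80 mm tall.
- tape: Bystander: roll of masking tape lying flat, 80 mm across, 22 mm high.
- sander: Bystander: cork sanding block 85 x 45 x 28 mm.
- mallet: Bystander: rubber mallet lying down.
- pot: Bystander: plastic brush pot, 85 mm tall.
- clamp: Bystander: bar clamp lying down, 260 mm long.

How it is judged:
By the outcome, as a careful person would: the job done as asked, in the order asked, and still so for the second after the job is handed in, with the robot touching nothing.
Of port_raw_1, port_raw_2, star_raw_1, star_raw_2 only 3 to 4 are there at a start; the rules pass over those that are not, and their reading is None.
Of port_done_1, port_done_2, star_done_1, star_done_2 only 3 to 4 are there at a start; the rules pass over those that are not, and their reading is None.
At some moment in a run one of port_raw_2, star_raw_1, star_raw_2 may be knocked a few centimetres aside while the robot is not near it.
Once in a run the grip may slacken for a moment while it holds something.
It also fails if it takes over 210 s, if anything falls off the work surface, if the arm or the gripper's body presses on something with over 40 N, if the wrist force passes 120 N, or if a joint passes its speed limit or range.

ROBOT

A 6-joint arm with a two-finger parallel gripper is mounted at the origin on the work surface. World frame = base frame: x ahead of the robot, y to its left, z up, the work surface at z = 0. Lengths are in m, angles in rad, forces in N, time in s.
With the tool pointing down it reaches from about 0.35 to 0.775 m from the base axis. Payload 7.3 kg.
Tool frame: the origin (TCP) lies at the very end of the fingers, on their centre line; the grasp point (between the pads) lies 19 mm behind it; z points along the fingers, y is the line along which they close (so a half turn about z gives the same grasp; the last joint's range is limited). The gripper opens to 92 mm and grips with 3 to 60 N. Pads are 19 mm wide; open, the fingers measure 130 mm over their backs; the gripper's body (75 mm by 190 mm) begins 47 mm behind the grasp point.
Start: joints at [1.049, 0.342, 1.524, -0, 1.275, -0.146], TCP at [0.193, 0.488, 0.227] pointing down, gripper open.
Joint ranges: [-2.53, 2.53], [-0.77, 2.02], [0.04, 2.7], [-1, 4.14], [0.28, 2.66], [-3.11, 3.11]. Speed limits (rad/s): [2.57, 2.57, 3.14, 3.14, 3.14, 3.14].

INTERFACE

Orientations are given as [roll, pitch, yaw] about the fixed x, y, z axes, in that order (R = Rz(yaw) Ry(pitch) Rx(roll)).
In Python, from cell import telemetry, eyes, job gives the robot as it stands.
- The arm moves only by the tool apply_moves, never from a script. Its arguments are lists of equal length, an entry for each row: "delta_pos": the shift along the world's x, y, z each as a share of 0.4 m, from -1 to 1, a list of three; "dr": the turn, a rotation vector about the world's x, y, z each as a share of 0.5 rad, from -1 to 1, a list of three; "jaw": the opening, from 0 (shut) to 1 (fully open). A call has 1 to 8 rows; each row is the pose to reach, as a shift and turn from the pose commanded when the call began; what a row does not reach only later rows make up. A row lasts 1/12 s, in which the tool goes at most 41.7 mm and 7.16 degrees, less where a joint would pass 70% of its speed; a pose out of reach is approached as far as the arm can. A call with a number of a shift or a turn outside -1 to 1 is refused whole. A call with a gripper value outside its range is refused whole. The fingers move at their own pace and stop on an object; "force" is the grip in N (left out, the last holds). Time passes only in rows, so rows that repeat a pose let the fingers close. It gives the time, the measured TCP pose, the force, the opening and the grip force at its end, in the units of the state.
- telemetry.observe(): the state, without advancing time (a new reading comes with each control period).
- eyes.read_camera(name): name is "side" or "top" or "wrist"; returns the picture (384x512x3 uint8, red, green, blue); there is no depth.
- eyes.camera_model(name): a dict with "vertical_fov" (degrees; the focal length in pixels is half the picture's height over the tangent of half this angle, whatever the lens; pixels are square), "cx", "cy" (the principal point, pixels), "k1" (the pictures are not rectified: a ray, as slopes to the right and down, at radius r is drawn at 1 + k1 r^2 times it, then the intrinsics apply), "rvec" (rotation vector, rad) and "tvec" (3), from world to camera coordinates, as OpenCV has them; the wrist camera has in their place "hand_eye" (4x4, takes a point from camera to tool coordinates, whose origin is the TCP and whose axes are the flange's). Camera axes: x right, y down, z forward; pixel columns grow to the right and rows downward; lengths in m; the calibration is good to about 2 mm. A picture is of the moment at which its call begins: read the wrist's pose just before it. camera_model takes no time and is no camera call.
- job.hand_in(): hands the job in; it is judged then, once.
The state is a dict: "time": time; "qpos": joint angles; "qvel": joint speeds; "joint_efforts": joint torques, N m; "tool_pos": TCP position; "tool_rot": TCP orientation; "contact_force": force on the tool from outside, world axes, zero at the start; "torque": the same for the moment, N m; "opening": finger opening in m; "grip_force": force on a finger pad.
Only numpy, scipy, OpenCV 4.12 (cv2) and the standard library are available. Lean on these libraries where they do the work, as an engineer would, in place of code of your own. Each camera call takes 0.05 s, during which the arm holds its last target. There are 200 camera calls.

## Working session

There is one attempt and no reset: what is moved stays moved. The work goes in short steps, Python scripts to look and compute and a tool call to move; the robot and the scene stay as the last step left them, time stands still between calls to the robot, and variables do not carry over. Pictures are saved under pics/ and viewed, at most 14 in all, crops included, and the job is handed in when it is done.

Besides the shell and the picture viewer there is one more tool, called after "Emit:" as name(argument=value, ...) on one line, values as JSON. apply_moves: Moves the arm, as the interface text tells. Its arguments: {"type":"object","properties":{"delta_pos":{"type":"array"},"dr":{"type":"array"},"jaw":{"type":"array"},"force":{"type":"number"}},"required":["delta_pos","dr","jaw"]}

```bash
ls; mkdir -p pics
cat > h.py <<'E'
import numpy as np, cv2
from cell import telemetry, eyes, job
from scipy.spatial.transform import Rotation as R
E
python3 - <<'E'
from h import *
for n in ("top","side"):
    im=eyes.read_camera(n); cv2.imwrite(f"pics/{n}0.png",cv2.resize(im[:,:,::-1],(800,600),interpolation=cv2.INTER_CUBIC)); np.save(n+"0.npy",im)
    print(eyes.camera_model(n))
print(eyes.camera_model("wrist")); print(telemetry.observe())
E
```

```text
pics
{'vertical_fov': 45.83253180585201, 'cx': 252.39250264152258, 'cy': 198.76773978140855, 'k1': -0.0435387875639219, 'rvec': array([ 2.13112685, -2.14862316,  0.12227749]), 'tvec': array([0.07203773, 0.53767023, 1.40273615])}
{'vertical_fov': 45.24863131133811, 'cx': 257.3703852310331, 'cy': 192.32791120103246, 'k1': -0.04838746742643247, 'rvec': array([ 2.31042204, -0.81613348,  0.31144254]), 'tvec': array([-0.38432256,  0.33022896,  1.43647852])}
{'vertical_fov': 66.80672331002509, 'cx': 250.53999992961855, 'cy': 192.39061476811185, 'k1': -0.02645994531349158, 'hand_eye': array([[ 3.63626129e-04, -9.61204816e-01, -2.75835403e-01,
         7.37419873e-02],
       [ 9.99999783e-01,  1.97877447e-04,  6.28727471e-04,
        -3.00193705e-05],
       [-5.49754268e-04, -2.75835571e-01,  9.61204679e-01,
        -1.57223290e-01],
       [ 0.00000000e+00,  0.00000000e+00,  0.00000000e+00,
         1.00000000e+00]])}
{'time': 0.1, 'qpos': array([ 1.04902459e+00,  3.42661729e-01,  1.52489727e+00, -4.45506186e-05,
        1.27539191e+00, -1.46016076e-01]), 'qvel': array([-0.00055312, -0.00108054, -0.002592  , -0.00131464,  0.00167348,
        0.00193073]), 'joint_efforts': array([ 2.36123364e-03, -4.32009172e+01, -2.44694817e+01,  7.20242411e-02,
        5.25899953e-02, -3.07190032e-05]), 'tool_pos': array([0.19248499, 0.48806309, 0.2261184 ]), 'tool_rot': array([-3.14024266e+00, -1.55472740e-04,  2.76584988e+00]), 'contact_force': array([-0.56019688,  0.19504025, -0.49569981]), 'torque': array([-0.02139831, -0.01923793, -0.02704944]), 'grip_force': 0.0, 'opening': 0.0916803622423405}
```

View pics/top0.png

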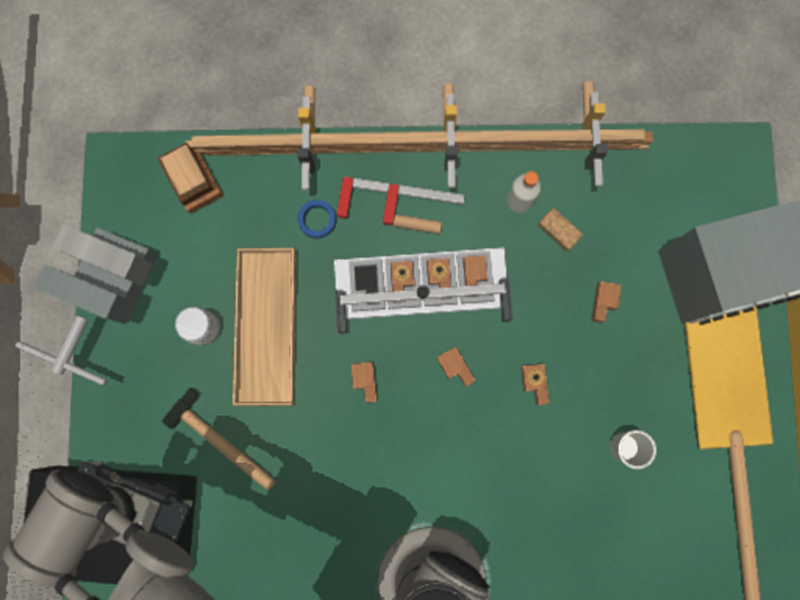

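View pics/side0.png

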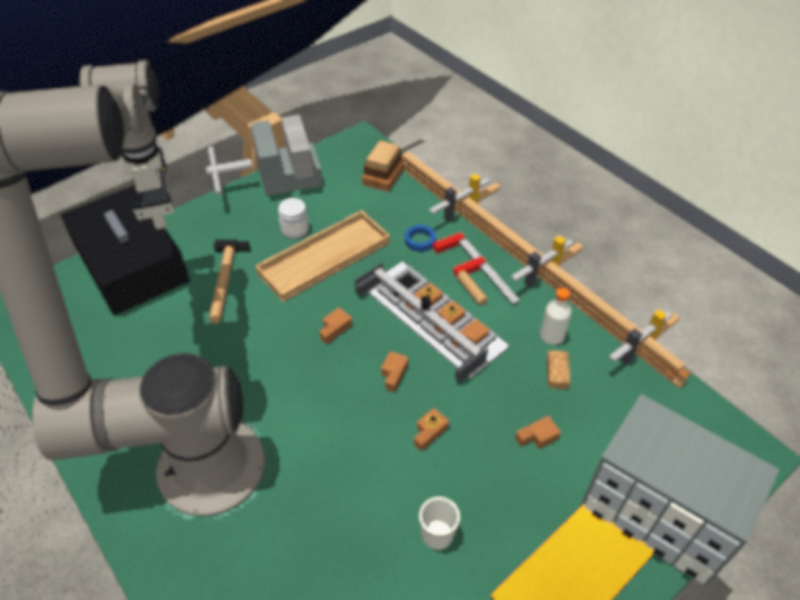

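Top view (800x600): the jig is at (420,285). Its nests, left to right, read empty (366,278), done (402,272), done (438,270) and raw (475,268). The bar knob is at (423,292). On the bench, the raws are at (364,380), (456,367) and (607,300), with a done pad at (536,382). The tray is at (265,327). The side view agrees.

```bash
cat >> h.py <<'E'
from scipy.optimize import minimize
def cam(name, st=None):
    m=eyes.camera_model(name); f=192/np.tan(np.radians(m["vertical_fov"]/2))
    K=np.array([[f,0,m["cx"]],[0,f,m["cy"]],[0,0,1]]); d=np.array([m["k1"],0,0,0.])
    if name=="wrist":
        T=np.eye(4); T[:3,:3]=R.from_euler("xyz",st["tool_rot"]).as_matrix(); T[:3,3]=st["tool_pos"]
        W=np.linalg.inv(T@m["hand_eye"]); rv=cv2.Rodrigues(W[:3,:3])[0]; tv=W[:3,3]
    else: rv,tv=m["rvec"],m["tvec"]
    return rv,tv,K,d
def proj(P,c): return cv2.projectPoints(np.asarray(P,float).reshape(-1,1,3),*c)[0].reshape(-1,2)
def ray(uv,z,c):  # pixel -> world at height z
    p=cv2.undistortPoints(np.asarray(uv,float).reshape(-1,1,2),c[2],c[3]).reshape(-1,2)
    M=cv2.Rodrigues(np.asarray(c[0],float))[0]; o=-M.T@np.asarray(c[1]).ravel()
    w=np.c_[p,np.ones(len(p))]@M; return o+w*((z-o[2])/w[:,2])[:,None]
def ortho(im,c,x0,x1,y0,y1,z,s):  # s px per m; up=+x, left=+y
    X,Y=np.meshgrid(np.arange(x1,x0,-1/s),np.arange(y1,y0,-1/s),indexing="ij")
    uv=proj(np.c_[X.ravel(),Y.ravel(),np.full(X.size,z)],c).astype(np.float32).reshape(X.shape+(2,))
    return cv2.remap(im,uv[...,0],uv[...,1],cv2.INTER_CUBIC)
def wood(im):
    h=cv2.cvtColor(im,cv2.COLOR_RGB2HSV); return ((h[...,0]<22)&(h[...,1]>105)&(h[...,2]>60)).astype(np.uint8)
def pose(x,y,a,P): c,s=np.cos(a),np.sin(a); P=np.asarray(P); return np.c_[x+c*P[:,0]-s*P[:,1],y+s*P[:,0]+c*P[:,1],P[:,2]]
def render(p,hand,c,shape,z0,z1,up=4):
    x,y,a=p; m=np.zeros((shape[0],shape[1]),np.uint8)
    t=(0,.022) if hand=="port" else (-.022,0)
    for bx in ((-.025,.025,-.022,.022),(-.055,-.025,t[0],t[1])):
        P=[(X,Y,Z) for X in bx[:2] for Y in bx[2:] for Z in (z0,z1)]
        q=cv2.convexHull(proj(pose(x,y,a,P),c).astype(np.float32))
        cv2.fillConvexPoly(m,np.round(q*16).astype(np.int32),1,shift=4)
    return m
def fit(views,p0,hand,z0=0,z1=.03,scale=4):
    """views: list of (image,cam). silhouette IoU fit; returns pose, IoU"""
    V=[]
    for im,c in views:
        u,v=proj([[p0[0],p0[1],z1]],c)[0]; f=c[2][0,0]/abs((cv2.Rodrigues(np.asarray(c[0],float))[0]@[p0[0],p0[1],z1]+np.asarray(c[1]).ravel())[2])
        r=int(f*.085)+3; u0,v0=int(u)-r,int(v)-r
        A=np.float32([[scale,0,-scale*u0],[0,scale,-scale*v0]])
        big=cv2.warpAffine(im,A,(2*r*scale,2*r*scale),flags=cv2.INTER_LINEAR)
        m=cv2.morphologyEx(wood(big),cv2.MORPH_CLOSE,np.ones((9,9)))
        K=c[2].copy(); K[0,2]=(K[0,2]-u0)*scale; K[1,2]=(K[1,2]-v0)*scale; K[0,0]*=scale;K[1,1]*=scale
        n,l,s,ce=cv2.connectedComponentsWithStats(m)
        uu=proj([[p0[0],p0[1],z1]],(c[0],c[1],K,c[3]))[0]
        k=max(range(1,n),key=lambda i:s[i,4]-3*np.hypot(*(ce[i]-uu))*scale) if n>1 else 0
        cnt=cv2.findContours((l==k).astype(np.uint8),cv2.RETR_EXTERNAL,cv2.CHAIN_APPROX_NONE)[0]
        m=np.zeros_like(m); cv2.drawContours(m,cnt,-1,1,-1); V.append((m,(c[0],c[1],K,c[3])))
    def cost(q):
        t=0
        for m,c in V:
            w=render((q[0]/100,q[1]/100,q[2]),hand,c,m.shape,z0,z1); t+=1-(w&m).sum()/max(1,(w|m).sum())
        return t/len(V)
    best=None
    for a in ([p0[2]] if p0[2] is not None else np.arange(0,6.28,.785)):
        s0=np.array([p0[0]*100,p0[1]*100,a])
        r=minimize(cost,s0,method="Nelder-Mead",options=dict(initial_simplex=s0+np.array([[0,0,0],[1,0,0],[0,1,0],[0,0,.3]]),xatol=.005,fatol=1e-5,maxiter=200))
        if best is None or r.fun<best.fun: best=r
    q=best.x; return np.array([q[0]/100,q[1]/100,(q[2]+np.pi)%(2*np.pi)-np.pi]),1-best.fun
E
python3 - <<'E'
from h import *
im=np.load("top0.npy"); si=np.load("side0.npy"); c=cam("top"); cs=cam("side")
f=512/800.
for n,u in dict(A=(364,380),B=(456,367),C=(607,300),D=(536,380)).items():
    w=ray([np.array(u)*f],.03,c)[0]
    for h in ("port","star"):
        p,q=fit([(im,c),(si,cs)],(w[0],w[1],None),h,scale=3); print(n,h,p.round(4),round(q,3))
for n,u,z in (("tray",[(237,249),(295,249),(293,404),(234,404)],.028),("knob",[(423,292)],.091),("nests",[(335,260),(505,248),(476,268),(366,278)],.026)):
    print(n,ray(np.array(u)*f,z,c)[:,:2].round(3).tolist())
o=ortho(im,c,.4,.72,-.42,.36,.03,1000); cv2.imwrite("pics/o0.png",o[:,:,::-1])
E
```

```text
A port [0.4099 0.1337 0.6093] 0.775
A star [0.4098 0.1344 0.1186] 0.857
B port [ 0.4357 -0.0474  0.9608] 0.76
B star [ 0.4338 -0.0468  0.5444] 0.854
C port [ 0.5689 -0.3685 -0.1288] 0.818
C star [ 0.5702 -0.3682 -0.6221] 0.767
D port [ 0.4046 -0.2135  0.5483] 0.763
D star [ 0.4033 -0.2128  0.0781] 0.844
tray [[0.672, 0.395], [0.671, 0.273], [0.351, 0.274], [0.352, 0.394]]
knob [[0.567, 0.01]]
nests [[0.647, 0.19], [0.668, -0.162], [0.627, -0.101], [0.608, 0.126]]
```

View pics/o0.png

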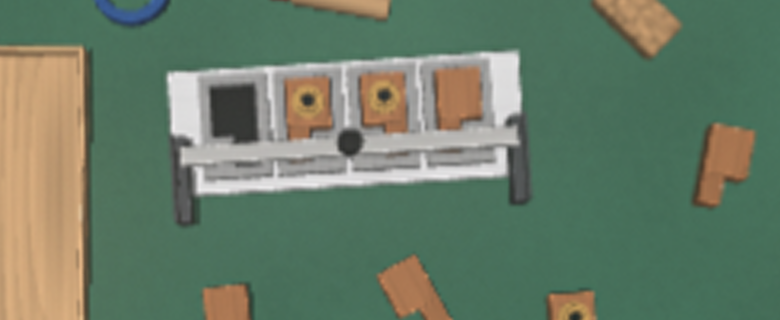

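The ortho view shows A (0.410,0.134), B (0.434,-0.047) and D (done) as starboard, and C (0.569,-0.368) as port. The nests, left to right, are star (empty), port (done), star (done) and port (raw). Jig yaw is about 0.06. I'm moving above the jig for a wrist view.

Emit:
apply_moves(delta_pos=[[0.375,-0.6,0.05],[0.375,-0.6,0.05],[0.375,-0.6,0.05],[0.375,-0.6,0.05],[0.375,-0.6,0.05],[0.375,-0.6,0.05],[0.375,-0.6,0.05],[0.375,-0.6,0.05]], dr=[[0,0,0.868],[0,0,0.868],[0,0,0.868],[0,0,0.868],[0,0,0.868],[0,0,0.868],[0,0,0.868],[0,0,0.868]], jaw=[1,1,1,1,1,1,1,1])

```text
time: 0.77
tool_pos: [0.3455, 0.2438, 0.2471]
tool_rot: [-3.14, 0.002, -3.089]
contact_force: [1.7, 0.6, 0.2]
opening: 0.0916
grip_force: 0.0
```

Emit:
apply_moves(delta_pos=[[0.375,-0.6,0],[0.375,-0.6,0],[0.375,-0.6,0],[0.375,-0.6,0],[0.375,-0.6,0],[0.375,-0.6,0],[0.375,-0.6,0],[0.375,-0.6,0]], dr=[[0,0,0],[0,0,0],[0,0,0],[0,0,0],[0,0,0],[0,0,0],[0,0,0],[0,0,0]], jaw=[1,1,1,1,1,1,1,1])

```text
time: 1.43
tool_pos: [0.4952, 0.0039, 0.2459]
tool_rot: [-3.14, 0.0, -3.088]
contact_force: [-0.7, -0.2, 0.5]
opening: 0.0915
grip_force: 0.0
```

Run:
```python
from h import *
s=telemetry.observe(); im=eyes.read_camera("wrist"); np.savez("w1.npz",im=im,p=s["tool_pos"],r=s["tool_rot"]); print(s["tool_pos"],s["tool_rot"],s["time"])
c=cam("wrist",s); o=ortho(im,c,.38,.75,-.3,.3,.026,1300); cv2.imwrite("pics/w1.png",o[:,:,::-1])
```

```text
[0.49517353 0.0039219  0.24594803] [-3.14000726e+00  3.98458206e-04 -3.08802500e+00] 1.4333
```

View pics/w1.png

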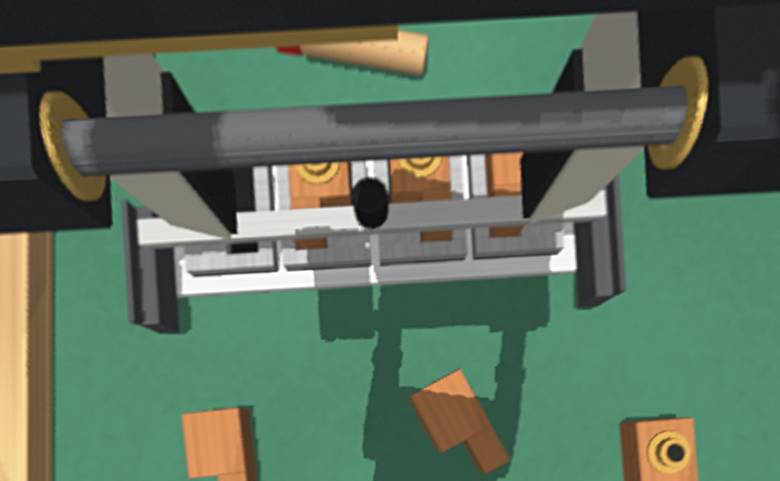

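The wrist view confirms the slots: nest 1 star (empty), nest 2 port, nest 3 star, nest 4 port. The knob is at (370,190) in the crop. Next I'll grip the knob and pull the bar open.

Emit:
apply_moves(delta_pos=[[0.18,0.015,0],[0.18,0.015,-0.1],[0.18,0.015,-0.2],[0.18,0.015,-0.3],[0.18,0.015,-0.38],[0.18,0.015,-0.43],[0.18,0.015,-0.45],[0.18,0.015,-0.45]], dr=[[0,0,0],[0,0,0],[0,0,0],[0,0,0],[0,0,0],[0,0,0],[0,0,0],[0,0,0]], jaw=[1,1,1,1,1,1,1,1])

```text
time: 2.15
tool_pos: [0.563, 0.0158, 0.065]
tool_rot: [3.14, -0.004, -3.082]
contact_force: [-0.1, 0.7, 0.1]
opening: 0.0916
grip_force: 0.0
```

Emit:
apply_moves(delta_pos=[[0,0,0],[0,0,0],[0,0,0],[0,0,0],[0,0,0],[0,0,0],[0,0,0],[0,0,0]], dr=[[0,0,0],[0,0,0],[0,0,0],[0,0,0],[0,0,0],[0,0,0],[0,0,0],[0,0,0]], jaw=[0.1,0.1,0.1,0.1,0.1,0.1,0.1,0.1], force=20)

```text
time: 2.82
tool_pos: [0.5647, 0.0143, 0.0669]
tool_rot: [3.142, 0.0, -3.084]
contact_force: [-0.2, -0.1, -0.5]
opening: 0.0431
grip_force: 0.0
```

Emit:
apply_moves(delta_pos=[[0,0,0],[0,0,0],[0,0,0],[0,0,0],[0,0,0],[0,0,0]], dr=[[0,0,0],[0,0,0],[0,0,0],[0,0,0],[0,0,0],[0,0,0]], jaw=[0.1,0.1,0.1,0.1,0.1,0.1])

```text
time: 3.32
tool_pos: [0.5648, 0.0122, 0.0666]
tool_rot: [-3.139, -0.0, -3.083]
contact_force: [-0.2, -9.2, -0.3]
opening: 0.0233
grip_force: 20.0
```

Emit:
apply_moves(delta_pos=[[-0.02,-0.001,0],[-0.04,-0.002,0],[-0.06,-0.004,0],[-0.08,-0.005,0],[-0.1,-0.006,0],[-0.115,-0.007,0],[-0.13,-0.008,0],[-0.13,-0.008,0]], dr=[[0,0,0],[0,0,0],[0,0,0],[0,0,0],[0,0,0],[0,0,0],[0,0,0],[0,0,0]], jaw=[0.1,0.1,0.1,0.1,0.1,0.1,0.1,0.1])

```text
time: 3.98
tool_pos: [0.5181, 0.0093, 0.0676]
tool_rot: [-3.138, 0.013, -3.084]
contact_force: [16.0, -6.6, -12.3]
opening: 0.0233
grip_force: 19.5
```

Bar opened about 47 mm to its stop. Now I'll release and look at the whole jig.

Emit:
apply_moves(delta_pos=[[0.01,0,0],[0.01,0,0],[0.01,0,0],[0.01,0,0],[0.01,0,0.1],[0.01,0,0.2],[0.1,0,0.3],[0.2,0,0.4]], dr=[[0,0,0],[0,0,0],[0,0,0],[0,0,0],[0,0,0],[0,0,0],[0,0,0],[0,0,0]], jaw=[0.6,0.6,0.6,0.6,0.6,0.6,0.6,0.6])

```text
time: 4.65
tool_pos: [0.5732, 0.0116, 0.2101]
tool_rot: [3.141, 0.0, -3.083]
contact_force: [1.6, 0.3, 0.2]
opening: 0.0549
grip_force: 0.0
```

Emit:
apply_moves(delta_pos=[[0.05,0,0.05],[0.05,0,0.05],[0.05,0,0.05],[0.05,0,0.05],[0.05,0,0.05]], dr=[[0,0,0],[0,0,0],[0,0,0],[0,0,0],[0,0,0]], jaw=[0.6,0.6,0.6,0.6,0.6])

```text
time: 5.07
tool_pos: [0.592, 0.0114, 0.2258]
tool_rot: [3.141, -0.004, -3.083]
contact_force: [-0.4, 0.6, -0.3]
opening: 0.0551
grip_force: 0.0
```

Run:
```python
from h import *
s=telemetry.observe(); im=eyes.read_camera("wrist"); np.savez("w2.npz",im=im,p=s["tool_pos"],r=s["tool_rot"]); print(s["tool_pos"],s["tool_rot"],s["time"])
c=cam("wrist",s); o=ortho(im,c,.46,.73,-.19,.21,.026,2000); cv2.imwrite("pics/w2.png",o[:,:,::-1])
```

```text
[0.59201452 0.01144497 0.22579026] [ 3.14085587 -0.00388545 -3.08324276] 5.0667
```

View pics/w2.png

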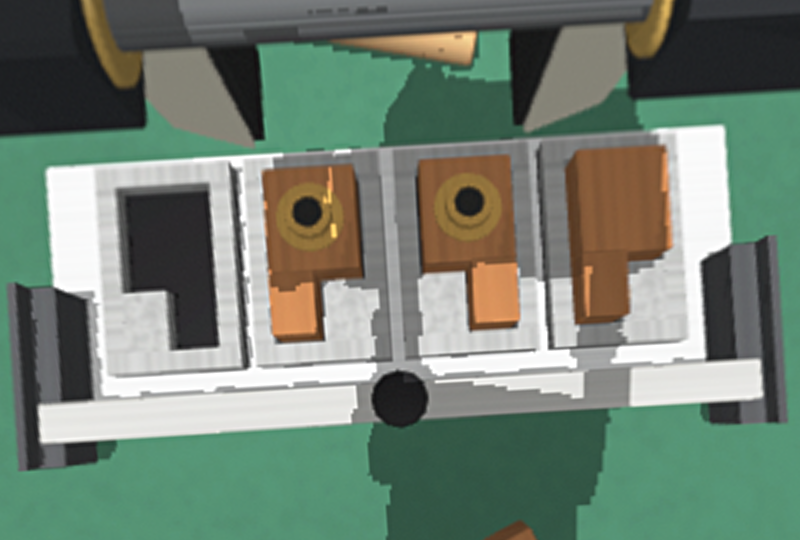

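The jig is clear with the bar fully open. In the crop, nest 1's pocket is at (165,265), the done pads are at (307,215) and (468,205), and the raw pad is at (620,200). That puts the jig at about (0.617, 0.015) with yaw 0.062. Next I'll pick port_done_1 from nest 2.

Emit:
apply_moves(delta_pos=[[0.0575,0.095,-0.02],[0.0575,0.103,-0.11],[0.0575,0.103,-0.2],[0.0575,0.103,-0.29],[0.0575,0.103,-0.38],[0.0575,0.103,-0.44],[0.0575,0.103,-0.475],[0.0575,0.103,-0.487]], dr=[[0,0,0],[0,0,0],[0,0,0],[0,0,0],[0,0,0],[0,0,0],[0,0,0],[0,0,0]], jaw=[0.61,0.61,0.61,0.61,0.61,0.61,0.61,0.61])

```text
time: 5.78
tool_pos: [0.6137, 0.0525, 0.0289]
tool_rot: [3.141, -0.007, -3.083]
contact_force: [-0.8, 0.4, 0.3]
opening: 0.0563
grip_force: 0.0
```

Emit:
apply_moves(delta_pos=[[0,0,0],[0,0,0],[0,0,0],[0,0,0],[0,0,0]], dr=[[0,0,0],[0,0,0],[0,0,0],[0,0,0],[0,0,0]], jaw=[0.35,0.35,0.35,0.35,0.35], force=30)

```text
time: 6.2
tool_pos: [0.6172, 0.0524, 0.0337]
tool_rot: [-3.142, 0.002, -3.083]
contact_force: [0.5, 0.1, 0.9]
opening: 0.0435
grip_force: 30.0
```

Emit:
apply_moves(delta_pos=[[0,0,0.05],[0,0,0.13],[0,0,0.22],[0.01,0.05,0.3],[0.02,0.15,0.3],[0.02,0.25,0.3],[0.02,0.35,0.3],[0.02,0.45,0.3]], dr=[[0,0,0],[0,0,0],[0,0,0],[0,0,-0.116],[0,0,-0.116],[0,0,-0.116],[0,0,-0.116],[0,0,-0.116]], jaw=[0.35,0.35,0.35,0.35,0.35,0.35,0.35,0.35])

```text
time: 6.87
tool_pos: [0.6246, 0.234, 0.1536]
tool_rot: [3.141, 0.001, 3.141]
contact_force: [0.5, 0.5, -1.9]
opening: 0.0435
grip_force: 30.0
```

Emit:
apply_moves(delta_pos=[[0,0.1,0],[0,0.2,0],[0,0.25,0],[0,0.255,0],[0,0.255,0],[0,0.255,0]], dr=[[0,0,0],[0,0,0],[0,0,0],[0,0,0],[0,0,0],[0,0,0]], jaw=[0.35,0.35,0.35,0.35,0.35,0.35])

```text
time: 7.37
tool_pos: [0.6247, 0.3335, 0.1527]
tool_rot: [-3.141, -0.0, -3.142]
contact_force: [0.6, 0.3, -0.8]
opening: 0.0437
grip_force: 30.0
```

Run:
```python
from h import *
s=telemetry.observe(); im=eyes.read_camera("wrist"); np.savez("w3.npz",im=im,p=s["tool_pos"],r=s["tool_rot"]); print(s["tool_pos"],s["tool_rot"],s["opening"],s["grip_force"])
cv2.imwrite("pics/w3.png",cv2.resize(im[:,:,::-1],(640,480)))
t=eyes.read_camera("top"); print("tray", ray(np.array([(237,249),(295,249),(293,404),(234,404)])*.64,.028,cam("top"))[:,:2].round(3).tolist())
np.save("top1.npy",t)
c=cam("top"); can=ray(np.array([[192,317]])*.64,.08,c); print("can",can)
```

```text
[0.62473873 0.33353243 0.15272304] [-3.14100289e+00 -4.68615803e-05 -3.14153305e+00] 0.04373473765801147 29.99709963798523
tray [[0.672, 0.395], [0.671, 0.273], [0.351, 0.274], [0.352, 0.394]]
can [[0.52345202 0.46906271 0.08      ]]
```

View pics/w3.png

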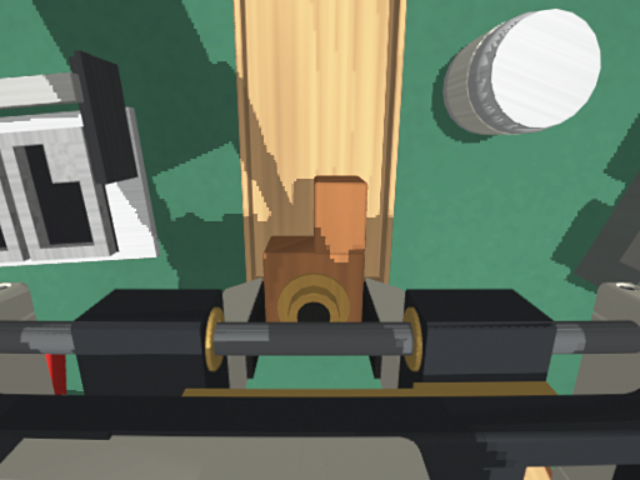

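The pad is held and centred over the tray, with the tray edges at columns 245–395. Lowering and releasing.

Emit:
apply_moves(delta_pos=[[0,0,-0.05],[0,0,-0.14],[0,0,-0.22],[0,0,-0.27],[0,0,-0.3],[0,0,-0.31],[0,0,-0.318],[0,0,-0.318]], dr=[[0,0,0],[0,0,0],[0,0,0],[0,0,0],[0,0,0],[0,0,0],[0,0,0],[0,0,0]], jaw=[0.35,0.35,0.35,0.35,0.35,0.35,0.35,0.35])

```text
time: 8.13
tool_pos: [0.6256, 0.3342, 0.0265]
tool_rot: [3.141, 0.002, 3.141]
contact_force: [0.4, 0.0, -0.4]
opening: 0.0441
grip_force: 3.0
```

Emit:
apply_moves(delta_pos=[[0,0,0],[0,0,0],[0,0,0],[0,0,0],[0,0,0.07],[0,0,0.16],[0,0,0.25],[0,0,0.31]], dr=[[0,0,0],[0,0,0],[0,0,0],[0,0,0],[0,0,0],[0,0,0],[0,0,0],[0,0,0]], jaw=[0.59,0.59,0.59,0.59,0.59,0.59,0.59,0.59])

```text
time: 8.8
tool_pos: [0.6257, 0.3349, 0.1539]
tool_rot: [3.14, 0.005, -3.141]
contact_force: [0.2, 0.6, 0.1]
opening: 0.0542
grip_force: 0.0
```

Emit:
apply_moves(delta_pos=[[0,-0.1,0],[0,-0.2,0],[0,-0.3,0],[0,-0.4,0],[0,-0.5,0],[0,-0.6,0],[-0.01,-0.7,0],[-0.013,-0.8,0]], dr=[[0,0,0],[0,0,0],[0,0,0],[0,0,0.116],[0,0,0.116],[0,0,0.116],[0,0,0.116],[0,0,0.116]], jaw=[0.61,0.61,0.61,0.61,0.61,0.61,0.61,0.61])

```text
time: 9.47
tool_pos: [0.619, 0.0126, 0.15]
tool_rot: [-3.142, 0.001, -3.083]
contact_force: [1.6, 0.1, -0.0]
opening: 0.0559
grip_force: 0.0
```

Emit:
apply_moves(delta_pos=[[0,-0.08,0],[0,-0.09,-0.04],[0,-0.09,-0.1],[0,-0.09,-0.17],[0,-0.09,-0.23],[0,-0.09,-0.28],[0,-0.09,-0.302],[0,-0.09,-0.302]], dr=[[0,0,0],[0,0,0],[0,0,0],[0,0,0],[0,0,0],[0,0,0],[0,0,0],[0,0,0]], jaw=[0.61,0.61,0.61,0.61,0.61,0.61,0.61,0.61])

```text
time: 10.13
tool_pos: [0.6189, -0.0215, 0.0279]
tool_rot: [3.141, -0.002, -3.083]
contact_force: [0.5, 0.4, -0.0]
opening: 0.0557
grip_force: 0.0
```

Emit:
apply_moves(delta_pos=[[0,0,0],[0,0,0],[0,0,0],[0,0,0],[0,0,0],[0,0,0]], dr=[[0,0,0],[0,0,0],[0,0,0],[0,0,0],[0,0,0],[0,0,0]], jaw=[0.35,0.35,0.35,0.35,0.35,0.35], force=30)

```text
time: 10.63
tool_pos: [0.6202, -0.0216, 0.0297]
tool_rot: [-3.141, 0.002, -3.083]
contact_force: [-0.1, 0.7, 6.1]
opening: 0.0435
grip_force: 30.0
```

Emit:
apply_moves(delta_pos=[[0,0,0.06],[0,0,0.14],[0,0,0.23],[0,0.02,0.3],[-0.04,0.1,0.3],[-0.088,0.189,0.3],[-0.138,0.279,0.3],[-0.188,0.369,0.3]], dr=[[0,0,0],[0,0,0],[0,0,0],[0,0,-0.116],[0,0,-0.116],[0,0,-0.116],[0,0,-0.116],[0,0,-0.116]], jaw=[0.35,0.35,0.35,0.35,0.35,0.35,0.35,0.35])

```text
time: 11.3
tool_pos: [0.543, 0.127, 0.1485]
tool_rot: [3.141, -0.001, 3.141]
contact_force: [1.6, -0.3, -0.2]
opening: 0.0437
grip_force: 30.0
```

Emit:
apply_moves(delta_pos=[[-0.05,0.09,0],[-0.1,0.18,0],[-0.15,0.27,0],[-0.2,0.36,0],[-0.25,0.45,0],[-0.29,0.51,0],[-0.3,0.52,0],[-0.3,0.52,0]], dr=[[0,0,0],[0,0,0],[0,0,0],[0,0,0],[0,0,0],[0,0,0],[0,0,0],[0,0,0]], jaw=[0.35,0.35,0.35,0.35,0.35,0.35,0.35,0.35])

```text
time: 11.97
tool_pos: [0.4227, 0.3352, 0.1484]
tool_rot: [-3.141, -0.001, -3.138]
contact_force: [0.1, -0.1, -0.2]
opening: 0.0441
grip_force: 30.0
```

Emit:
apply_moves(delta_pos=[[0,0,-0.05],[0,0,-0.14],[0,0,-0.22],[0,0,-0.27],[0,0,-0.3],[0,0,-0.31],[0,0,-0.318],[0,0,-0.318]], dr=[[0,0,0],[0,0,0],[0,0,0],[0,0,0],[0,0,0],[0,0,0],[0,0,0],[0,0,0]], jaw=[0.35,0.35,0.35,0.35,0.35,0.35,0.35,0.35])

```text
time: 12.63
tool_pos: [0.4249, 0.3332, 0.0216]
tool_rot: [-3.141, -0.0, 3.141]
contact_force: [-0.1, 0.1, -1.2]
opening: 0.0439
grip_force: 30.0
```

Emit:
apply_moves(delta_pos=[[0,0,0],[0,0,0],[0,0,0],[0,0,0],[0,0,0.07],[0,0,0.16],[0,0,0.25],[0,0,0.31]], dr=[[0,0,0],[0,0,0],[0,0,0],[0,0,0],[0,0,0],[0,0,0],[0,0,0],[0,0,0]], jaw=[0.59,0.59,0.59,0.59,0.59,0.59,0.59,0.59])

```text
time: 13.3
tool_pos: [0.4251, 0.3346, 0.149]
tool_rot: [3.139, 0.004, -3.141]
contact_force: [0.6, 1.4, 0.3]
opening: 0.0541
grip_force: 0.0
```

Emit:
apply_moves(delta_pos=[[0.01,-0.09,0.03],[0.02,-0.18,0.06],[0.03,-0.27,0.1],[0.04,-0.36,0.13],[0.06,-0.45,0.15],[0.08,-0.54,0.15],[0.1,-0.6,0.15],[0.1,-0.62,0.15]], dr=[[0,0,0],[0,0,0],[0,0,0],[0,0,0],[0,0,0],[0,0,0],[0,0,0],[0,0,0]], jaw=[0.65,0.65,0.65,0.65,0.65,0.65,0.65,0.65])

```text
time: 13.97
tool_pos: [0.4656, 0.0829, 0.2061]
tool_rot: [-3.141, 0.002, 3.139]
contact_force: [0.1, 0.4, 1.1]
opening: 0.0595
grip_force: 0.0
```

Run:
```python
from h import *
s=telemetry.observe(); im=eyes.read_camera("wrist"); np.savez("w4.npz",im=im,p=s["tool_pos"],r=s["tool_rot"]); print(s["tool_pos"])
c=cam("wrist",s)
o=ortho(im,c,.36,.53,-.15,.25,.03,2000); m=wood(o)[...,None]; cv2.imwrite("pics/w4.png",np.vstack([o[:,:,::-1],])); print(m.mean())
for n,p in dict(A=(.4098,.1344,.1186),B=(.4338,-.0468,.5444)).items(): print(n,*fit([(im,c)],p,"star",scale=2))
```

```text
[0.46556592 0.08290551 0.20612342]
0.09155058651026393
A [0.40996407 0.13375917 0.12168534] 0.9384884059377122
B [ 0.43507456 -0.04770601  0.49675538] 0.9251610625717059
```

View pics/w4.png

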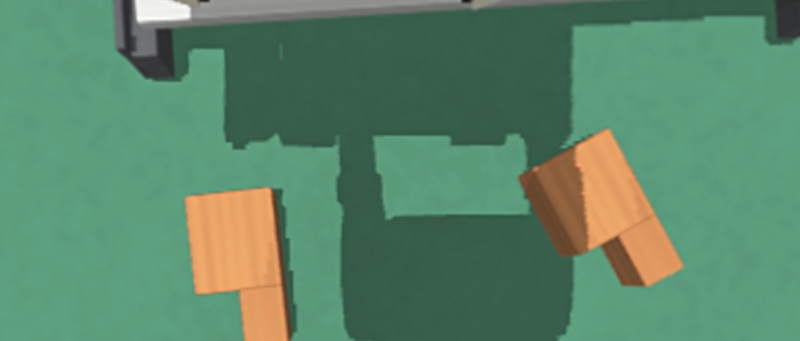

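Emit:
apply_moves(delta_pos=[[0,-0.1,0],[0,-0.2,0],[0,-0.3,0],[0,-0.4,0],[0,-0.5,0],[0,-0.6,0],[0,-0.7,0],[0,-0.74,0]], dr=[[0,0,0.16],[0,0,0.16],[0,0,0.16],[0,0,0.16],[0,0,0.16],[0,0,0.16],[0,0,0.16],[0,0,0.16]], jaw=[0.65,0.65,0.65,0.65,0.65,0.65,0.65,0.65])

```text
time: 14.68
tool_pos: [0.4645, -0.2131, 0.2055]
tool_rot: [-3.14, 0.001, -3.063]
contact_force: [0.1, -0.1, 0.8]
opening: 0.0599
grip_force: 0.0
```

Run:
```python
from h import *
s=telemetry.observe(); im=eyes.read_camera("wrist"); np.savez("w5.npz",im=im,p=s["tool_pos"],r=s["tool_rot"]); print(s["tool_pos"],s["tool_rot"])
c=cam("wrist",s)
for n,p in dict(B=(.4338,-.0468,.5444),D=(.4033,-.2128,.078)).items(): print(n,*fit([(im,c)],p,"star",scale=2))
o=ortho(im,c,.3,.6,-.42,.02,.03,1500); cv2.imwrite("pics/w5.png",o[:,:,::-1])
```

```text
[ 0.46452088 -0.21311306  0.20545599] [-3.14032813e+00  5.19421927e-04 -3.06310310e+00]
B [ 0.43553318 -0.04773911  0.51917774] 0.9063729346970889
D [ 0.40302787 -0.21387702  0.07843745] 0.9462789053822074
```

View pics/w5.png

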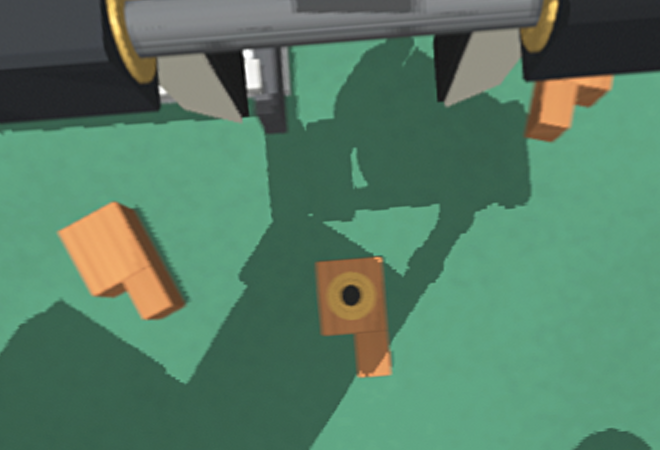

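Both views match the fits: A (0.410,0.134), B (0.435,-0.048), D (0.403,-0.214), and C is still to the right. Picking D.

Emit:
apply_moves(delta_pos=[[-0.09,0,0],[-0.154,-0.002,-0.05],[-0.154,-0.002,-0.14],[-0.154,-0.002,-0.23],[-0.154,-0.002,-0.32],[-0.154,-0.002,-0.4],[-0.154,-0.002,-0.45],[-0.154,-0.002,-0.471]], dr=[[0,0,0],[0,0,0],[0,0,0],[0,0,0],[0,0,0],[0,0,0],[0,0,0],[0,0,0]], jaw=[0.65,0.65,0.65,0.65,0.65,0.65,0.65,0.65])

```text
time: 15.4
tool_pos: [0.4016, -0.2082, 0.0145]
tool_rot: [3.138, -0.004, -3.06]
contact_force: [-0.6, 0.2, 0.5]
opening: 0.0593
grip_force: 0.0
```

Emit:
apply_moves(delta_pos=[[0,0,0],[0,0,0],[0,0,0],[0,0,0],[0,0,0],[0,0,0]], dr=[[0,0,0],[0,0,0],[0,0,0],[0,0,0],[0,0,0],[0,0,0]], jaw=[0.35,0.35,0.35,0.35,0.35,0.35], force=30)

```text
time: 15.9
tool_pos: [0.4037, -0.2112, 0.0183]
tool_rot: [-3.14, 0.002, -3.062]
contact_force: [0.4, 1.4, 6.6]
opening: 0.0435
grip_force: 30.0
```

Emit:
apply_moves(delta_pos=[[0,0,0.06],[0,0,0.14],[0,0,0.23],[0,0.05,0.3],[0.02,0.14,0.33],[0.04,0.24,0.33],[0.06,0.34,0.33],[0.08,0.44,0.33]], dr=[[0,0,0],[0,0,0],[0,0,0],[0,0,-0.16],[0,0,-0.16],[0,0,-0.16],[0,0,-0.16],[0,0,-0.16]], jaw=[0.35,0.35,0.35,0.35,0.35,0.35,0.35,0.35])

```text
time: 16.57
tool_pos: [0.4348, -0.0333, 0.1501]
tool_rot: [-3.141, 0.002, 3.14]
contact_force: [1.0, -0.1, 0.1]
opening: 0.0437
grip_force: 30.0
```

Emit:
apply_moves(delta_pos=[[0.02,0.1,0],[0.04,0.2,0],[0.06,0.3,0],[0.08,0.4,0],[0.1,0.5,0],[0.12,0.6,0],[0.14,0.7,0],[0.16,0.79,0]], dr=[[0,0,0],[0,0,0],[0,0,0],[0,0,0],[0,0,0],[0,0,0],[0,0,0],[0,0,0]], jaw=[0.35,0.35,0.35,0.35,0.35,0.35,0.35,0.35])

```text
time: 17.23
tool_pos: [0.4985, 0.2837, 0.1495]
tool_rot: [3.141, 0.001, -3.141]
contact_force: [1.0, -0.0, 0.2]
opening: 0.0439
grip_force: 30.0
```

Emit:
apply_moves(delta_pos=[[0.04,0.08,0],[0.065,0.125,0],[0.065,0.125,0],[0.065,0.125,0],[0.065,0.125,0],[0.065,0.125,0]], dr=[[0,0,0],[0,0,0],[0,0,0],[0,0,0],[0,0,0],[0,0,0]], jaw=[0.35,0.35,0.35,0.35,0.35,0.35])

```text
time: 17.73
tool_pos: [0.5244, 0.33, 0.1492]
tool_rot: [-3.141, -0.001, 3.141]
contact_force: [-0.5, -1.2, -1.3]
opening: 0.0437
grip_force: 30.0
```

Emit:
apply_moves(delta_pos=[[0,0.008,-0.05],[0,0.008,-0.14],[0,0.008,-0.22],[0,0.008,-0.27],[0,0.008,-0.295],[0,0.008,-0.305],[0,0.008,-0.312],[0,0.008,-0.312]], dr=[[0,0,0],[0,0,0],[0,0,0],[0,0,0],[0,0,0],[0,0,0],[0,0,0],[0,0,0]], jaw=[0.35,0.35,0.35,0.35,0.35,0.35,0.35,0.35])

```text
time: 18.4
tool_pos: [0.5255, 0.3344, 0.0253]
tool_rot: [3.141, 0.002, 3.141]
contact_force: [0.0, -0.2, -1.2]
opening: 0.0437
grip_force: 30.0
```

Emit:
apply_moves(delta_pos=[[0,0,0],[0,0,0],[0,0,0],[0,0,0],[0,0,0.07],[0,0,0.16],[0,0,0.25],[0,0,0.34]], dr=[[0,0,0],[0,0,0],[0,0,0],[0,0,0],[0,0,0],[0,0,0],[0,0,0],[0,0,0]], jaw=[0.59,0.59,0.59,0.59,0.59,0.59,0.59,0.59])

```text
time: 19.07
tool_pos: [0.5245, 0.3343, 0.162]
tool_rot: [3.142, -0.0, -3.141]
contact_force: [0.9, 0.2, 0.3]
opening: 0.0539
grip_force: 0.0
```

Emit:
apply_moves(delta_pos=[[-0.02,-0.08,0.08],[-0.04,-0.16,0.12],[-0.06,-0.25,0.12],[-0.08,-0.34,0.12],[-0.1,-0.43,0.12],[-0.12,-0.48,0.12],[-0.14,-0.5,0.12],[-0.14,-0.5,0.12]], dr=[[0,0,0.24],[0,0,0.24],[0,0,0.24],[0,0,0.24],[0,0,0.24],[0,0,0.24],[0,0,0.24],[0,0,0.24]], jaw=[0.65,0.65,0.65,0.65,0.65,0.65,0.65,0.65])

```text
time: 19.73
tool_pos: [0.4677, 0.1327, 0.2088]
tool_rot: [-3.141, 0.0, -3.024]
contact_force: [0.6, 0.4, 1.3]
opening: 0.0599
grip_force: 0.0
```

Run:
```python
from h import *
s=telemetry.observe(); im=eyes.read_camera("wrist"); np.savez("w6.npz",im=im,p=s["tool_pos"],r=s["tool_rot"]); print(s["tool_pos"],s["tool_rot"])
c=cam("wrist",s)
for n,p in dict(A=(.4098,.1337,.12),B=(.4353,-.0477,.52)).items(): print(n,*fit([(im,c)],p,"star",scale=2))
```

```text
[0.46767809 0.13271565 0.20884455] [-3.14138900e+00  1.98614649e-05 -3.02379174e+00]
A [0.41056578 0.13508187 0.11702735] 0.9527591973244147
B [ 0.43562669 -0.04579631  0.51309254] 0.922272288381075
```

Emit:
apply_moves(delta_pos=[[-0.09,0.004,0],[-0.143,0.004,-0.05],[-0.143,0.004,-0.14],[-0.143,0.004,-0.23],[-0.143,0.004,-0.32],[-0.143,0.004,-0.4],[-0.143,0.004,-0.46],[-0.143,0.004,-0.482]], dr=[[0,0,0],[0,0,0],[0,0,0],[0,0,0],[0,0,0],[0,0,0],[0,0,0],[0,0,0]], jaw=[0.65,0.65,0.65,0.65,0.65,0.65,0.65,0.65])

```text
time: 20.45
tool_pos: [0.4103, 0.1367, 0.0125]
tool_rot: [3.141, -0.005, -3.02]
contact_force: [-0.8, 0.4, -0.6]
opening: 0.0602
grip_force: 0.0
```

Emit:
apply_moves(delta_pos=[[0,0,0],[0,0,0],[0,0,0],[0,0,0],[0,0,0],[0,0,0]], dr=[[0,0,0],[0,0,0],[0,0,0],[0,0,0],[0,0,0],[0,0,0]], jaw=[0.35,0.35,0.35,0.35,0.35,0.35], force=30)

```text
time: 20.95
tool_pos: [0.4125, 0.1362, 0.0167]
tool_rot: [3.141, 0.003, -3.021]
contact_force: [0.1, 0.6, 6.6]
opening: 0.0438
grip_force: 30.0
```

Emit:
apply_moves(delta_pos=[[0,0,0.06],[0,0,0.15],[0,0,0.24],[0.06,0,0.3],[0.16,0,0.3],[0.26,0,0.3],[0.36,0,0.3],[0.4,0,0.3]], dr=[[0,0,0],[0,0,0],[0,0,0],[0,0,-0.115],[0,0,-0.115],[0,0,-0.115],[0,0,-0.115],[0,0,-0.115]], jaw=[0.35,0.35,0.35,0.35,0.35,0.35,0.35,0.35])

```text
time: 21.62
tool_pos: [0.5761, 0.1355, 0.1362]
tool_rot: [3.142, 0.005, -3.08]
contact_force: [-0.9, 0.0, -0.5]
opening: 0.0436
grip_force: 30.0
```

Emit:
apply_moves(delta_pos=[[0.06,-0.02,-0.04],[0.088,-0.02,-0.1],[0.088,-0.02,-0.128],[0.088,-0.02,-0.128],[0.088,-0.02,-0.128],[0.088,-0.02,-0.128]], dr=[[0,0,0],[0,0,0],[0,0,0],[0,0,0],[0,0,0],[0,0,0]], jaw=[0.35,0.35,0.35,0.35,0.35,0.35])

```text
time: 22.12
tool_pos: [0.6064, 0.1283, 0.0855]
tool_rot: [3.141, 0.001, -3.078]
contact_force: [0.0, 0.1, -1.5]
opening: 0.0436
grip_force: 30.0
```

Run:
```python
from h import *
s=telemetry.observe(); im=eyes.read_camera("wrist"); np.savez("w7.npz",im=im,p=s["tool_pos"],r=s["tool_rot"]); print(s["tool_pos"],s["tool_rot"],s["grip_force"])
c=cam("wrist",s)
p=s["tool_pos"]; b=p[2]-.0167
def q(x,y,z): return proj(pose(p[0]-.0022,p[1],.0616,[(x,y,z)]),c)
v=im.copy()
# predicted pad outline (top) in red, bottom in blue ; nest1 pocket in magenta
L=[(.025,.022),(.025,-.022),(-.055,-.022),(-.055,0),(-.025,0),(-.025,.022)]
A=np.float32([[2.6,0,0],[0,2.6,0]]); 
u0,v0=150,40; S=3
big=cv2.resize(im[v0:v0+200,u0:u0+260],None,fx=S,fy=S,interpolation=cv2.INTER_CUBIC)
for z,col in ((b+.03,(255,0,0)),(b,(0,0,255))):
    P=pose(p[0]-.0022,p[1],.0616,[(x,y,z) for x,y in L]); cv2.polylines(big,[np.round((proj(P,c)-[u0,v0])*S).astype(int)],True,col,1)
N=[(.0265,.0235),(.0265,-.0235),(-.0565,-.0235),(-.0565,.0015),(-.0265,.0015),(-.0265,.0235)]
for M in (N,[(.037,.034),(.037,-.034),(-.067,-.034),(-.067,.034)]):
    P=pose(.6102,.1275,.062,[(x,y,.026) for x,y in M]); cv2.polylines(big,[np.round((proj(P,c)-[u0,v0])*S).astype(int)],True,(255,0,255),1)
cv2.imwrite("pics/w7.png",big[:,:,::-1])
```

```text
[0.60643403 0.12830803 0.08553233] [ 3.14140744e+00  9.87461580e-04 -3.07847952e+00] 29.983348846435547
```

View pics/w7.png

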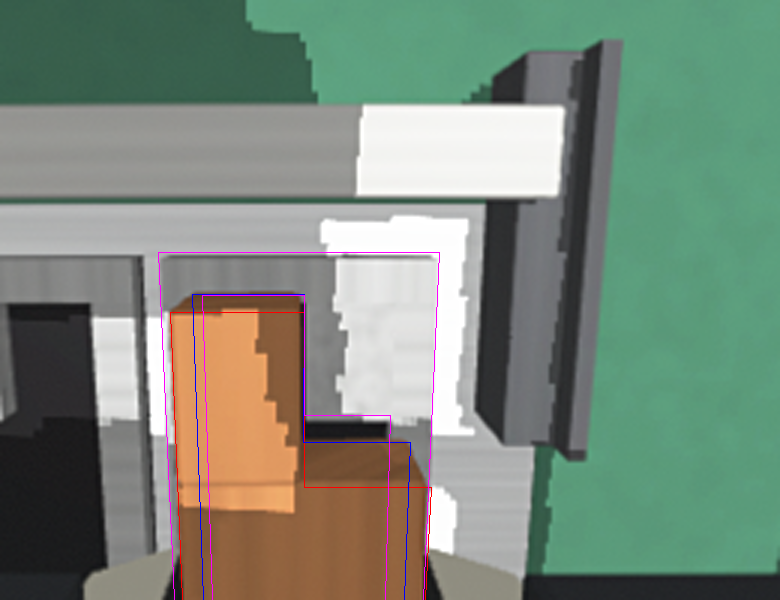

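The overlay fits the held pad: the drawn tongue end at row 312 matches. Nest 1's rim is about 1 mm further +x than modelled (row 257 vs 253). I'll shift +7 mm x, -0.8 mm y, then insert.

Emit:
apply_moves(delta_pos=[[0.0175,-0.002,-0.02],[0.0175,-0.002,-0.05],[0.0175,-0.002,-0.08],[0.0175,-0.002,-0.095],[0.0175,-0.002,-0.095],[0.0175,-0.002,-0.095]], dr=[[0,0,0],[0,0,0],[0,0,0],[0,0,0],[0,0,0],[0,0,0]], jaw=[0.35,0.35,0.35,0.35,0.35,0.35])

```text
time: 22.67
tool_pos: [0.6132, 0.1271, 0.0453]
tool_rot: [3.142, -0.002, -3.079]
contact_force: [0.2, 0.7, -0.2]
opening: 0.0436
grip_force: 30.0
```

Emit:
apply_moves(delta_pos=[[0,0,-0.008],[0,0,-0.016],[0,0,-0.022],[0,0,-0.028],[0,0,-0.034],[0,0,-0.04],[0,0,-0.04],[0,0,-0.04]], dr=[[0,0,0],[0,0,0],[0,0,0],[0,0,0],[0,0,0],[0,0,0],[0,0,0],[0,0,0]], jaw=[0.35,0.35,0.35,0.35,0.35,0.35,0.35,0.35])

```text
time: 23.33
tool_pos: [0.6138, 0.1272, 0.0307]
tool_rot: [3.142, 0.0, -3.079]
contact_force: [-1.3, -0.6, 4.3]
opening: 0.0439
grip_force: 30.0
```

Emit:
apply_moves(delta_pos=[[0,0,0],[0,0,0],[0,0,0],[0,0,0],[0,0,0.08],[0,0,0.17],[0,0,0.26],[0,0,0.35]], dr=[[0,0,0],[0,0,0],[0,0,0],[0,0,0],[0,0,0],[0,0,0],[0,0,0],[0,0,0]], jaw=[0.59,0.59,0.59,0.59,0.59,0.59,0.59,0.59])

```text
time: 24.0
tool_pos: [0.6134, 0.1271, 0.1715]
tool_rot: [3.142, -0.001, -3.079]
contact_force: [1.0, 0.0, 0.2]
opening: 0.0541
grip_force: 0.0
```

```bash
cat >> h.py <<'E'
def snap(n):
    s=telemetry.observe(); im=eyes.read_camera("wrist"); np.savez(n+".npz",im=im,p=s["tool_pos"],r=s["tool_rot"])
    print("tcp",s["tool_pos"].round(4),s["tool_rot"].round(4),round(s["grip_force"],1)); return s,im,cam("wrist",s)
E
python3 - <<'E'
from h import *
s,im,c=snap("w8")
print("seated",*fit([(im,c)],(.6112,.1275,.062),"star",.026,.044,scale=2))
print("proud?",fit([(im,c)],(.6112,.1275,.062),"star",.026,.05,scale=2)[1])
E
```

```text
tcp [0.6134 0.1271 0.1715] [ 3.1415e+00 -7.0000e-04 -3.0789e+00] 0.0
seated [0.6110585  0.1269542  0.06733289] 0.9703238935051721
proud? 0.929128105211885
```

Emit:
apply_moves(delta_pos=[[-0.05,-0.06,0.02],[-0.11,-0.12,0.06],[-0.17,-0.19,0.08],[-0.23,-0.26,0.08],[-0.29,-0.33,0.08],[-0.317,-0.36,0.08],[-0.317,-0.36,0.08],[-0.317,-0.36,0.08]], dr=[[0,0,0.2],[0,0,0.4],[0,0,0.6],[0,0,0.8],[0,0,0.9],[0,0,0.9],[0,0,0.9],[0,0,0.9]], jaw=[0.65,0.65,0.65,0.65,0.65,0.65,0.65,0.65])

```text
time: 24.72
tool_pos: [0.4871, -0.0172, 0.2025]
tool_rot: [-3.141, 0.001, -2.631]
contact_force: [1.8, 0.9, 0.7]
opening: 0.0596
grip_force: 0.0
```

Run:
```python
from h import *
s,im,c=snap("w9")
print("B",*fit([(im,c)],(.4353,-.0475,.515),"star",scale=2))
```

```text
tcp [ 0.4871 -0.0172  0.2025] [-3.1413e+00  1.0000e-03 -2.6310e+00] 0.0
B [ 0.43533062 -0.04657228  0.50145735] 0.9535810339675267
```

Emit:
apply_moves(delta_pos=[[-0.08,-0.045,0],[-0.13,-0.0735,-0.05],[-0.13,-0.0735,-0.14],[-0.13,-0.0735,-0.23],[-0.13,-0.0735,-0.32],[-0.13,-0.0735,-0.4],[-0.13,-0.0735,-0.45],[-0.13,-0.0735,-0.465]], dr=[[0,0,-0.01],[0,0,-0.01],[0,0,-0.01],[0,0,-0.01],[0,0,-0.01],[0,0,-0.01],[0,0,-0.01],[0,0,-0.01]], jaw=[0.65,0.65,0.65,0.65,0.65,0.65,0.65,0.65])

```text
time: 25.43
tool_pos: [0.4339, -0.0449, 0.0131]
tool_rot: [3.138, -0.004, -2.633]
contact_force: [0.2, -0.2, 0.3]
opening: 0.0596
grip_force: 0.0
```

Emit:
apply_moves(delta_pos=[[0,0,0],[0,0,0],[0,0,0],[0,0,0],[0,0,0],[0,0,0]], dr=[[0,0,0],[0,0,0],[0,0,0],[0,0,0],[0,0,0],[0,0,0]], jaw=[0.35,0.35,0.35,0.35,0.35,0.35], force=30)

```text
time: 25.93
tool_pos: [0.4359, -0.0463, 0.0174]
tool_rot: [-3.14, 0.002, -2.634]
contact_force: [-1.1, 2.2, 6.8]
opening: 0.0437
grip_force: 30.0
```

Emit:
apply_moves(delta_pos=[[0,0,0.06],[0,0,0.15],[0,0,0.24],[0.04,0,0.3],[0.13,0.02,0.3],[0.22,0.04,0.3],[0.31,0.06,0.3],[0.4,0.06,0.3]], dr=[[0,0,0],[0,0,0],[0,0,0],[0,0,-0.2],[0,0,-0.4],[0,0,-0.6],[0,0,-0.8],[0,0,-0.89]], jaw=[0.35,0.35,0.35,0.35,0.35,0.35,0.35,0.35])

```text
time: 26.6
tool_pos: [0.5962, -0.0208, 0.1369]
tool_rot: [3.141, 0.001, -3.083]
contact_force: [1.7, 0.5, -0.0]
opening: 0.0437
grip_force: 30.0
```

Emit:
apply_moves(delta_pos=[[0.047,-0.004,-0.04],[0.047,-0.004,-0.1],[0.047,-0.004,-0.128],[0.047,-0.004,-0.128],[0.047,-0.004,-0.128],[0.047,-0.004,-0.128]], dr=[[0,0,0.005],[0,0,0.005],[0,0,0.005],[0,0,0.005],[0,0,0.005],[0,0,0.005]], jaw=[0.35,0.35,0.35,0.35,0.35,0.35])

```text
time: 27.1
tool_pos: [0.6139, -0.024, 0.0864]
tool_rot: [-3.141, 0.001, -3.077]
contact_force: [0.3, -0.6, -1.5]
opening: 0.0436
grip_force: 30.0
```

```bash
cat >> h.py <<'E'
def overlay(s,im,c,off,zoff,hand,nest,name,u0=150,v0=40,S=3):
    p=s["tool_pos"]; a=s["tool_rot"][2]+np.pi; k=1 if hand=="star" else -1; b=p[2]-zoff
    big=cv2.resize(im[v0:v0+200,u0:u0+260],None,fx=S,fy=S,interpolation=cv2.INTER_CUBIC)
    L=[(.025,.022),(.025,-.022),(-.055,-.022),(-.055,0),(-.025,0),(-.025,.022)]
    N=[(.0265,.0235),(.0265,-.0235),(-.0565,-.0235),(-.0565,.0015),(-.0265,.0015),(-.0265,.0235)]
    O=[(.037,.034),(.037,-.034),(-.067,-.034),(-.067,.034)]
    for M,(x,y,t),z,col in ((L,(p[0]+off,p[1],a),b+.03,(255,0,0)),(L,(p[0]+off,p[1],a),b,(0,0,255)),(N,nest,.026,(255,0,255)),(O,nest,.026,(255,0,255))):
        P=pose(x,y,t,[(i,k*j,z) for i,j in M]); cv2.polylines(big,[np.round((proj(P,c)-[u0,v0])*S).astype(int)],True,col,1)
    cv2.imwrite(name,big[:,:,::-1])
E
python3 - <<'E'
from h import *
s,im,c=snap("w10"); overlay(s,im,c,-.0006,.0174,"star",(.6203,-.0227,.062),"pics/w10.png")
E
```

```text
tcp [ 0.6139 -0.024   0.0864] [-3.1413e+00  1.4000e-03 -3.0766e+00] 30.0
```

View pics/w10.png

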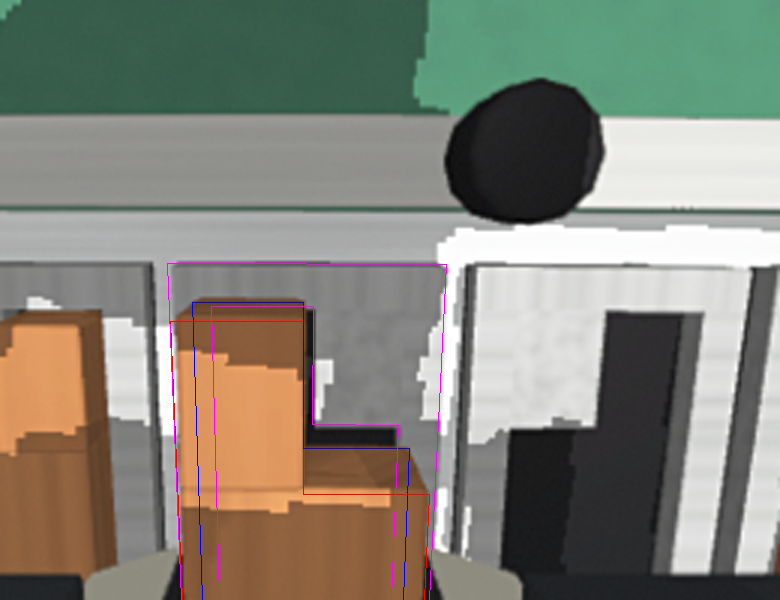

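The overlay matches nest 3 well (pocket step at row 426). The held pad sits about 1 mm further -x than drawn (row 298 vs 303). I'll shift +8 mm x, +1.3 mm y and insert.

Emit:
apply_moves(delta_pos=[[0.02,0.003,-0.02],[0.02,0.003,-0.05],[0.02,0.003,-0.08],[0.02,0.003,-0.095],[0.02,0.003,-0.095],[0.02,0.003,-0.095]], dr=[[0,0,0],[0,0,0],[0,0,0],[0,0,0],[0,0,0],[0,0,0]], jaw=[0.35,0.35,0.35,0.35,0.35,0.35])

```text
time: 27.65
tool_pos: [0.6212, -0.0225, 0.0461]
tool_rot: [3.141, -0.002, -3.076]
contact_force: [1.1, -0.7, -0.3]
opening: 0.0434
grip_force: 30.0
```

Emit:
apply_moves(delta_pos=[[0,0,-0.008],[0,0,-0.016],[0,0,-0.022],[0,0,-0.028],[0,0,-0.034],[0,0,-0.042],[0,0,-0.042],[0,0,-0.042]], dr=[[0,0,0],[0,0,0],[0,0,0],[0,0,0],[0,0,0],[0,0,0],[0,0,0],[0,0,0]], jaw=[0.35,0.35,0.35,0.35,0.35,0.35,0.35,0.35])

```text
time: 28.32
tool_pos: [0.6219, -0.0226, 0.0313]
tool_rot: [-3.141, 0.001, -3.076]
contact_force: [-2.7, 0.4, 6.7]
opening: 0.0438
grip_force: 30.0
```

Emit:
apply_moves(delta_pos=[[0,0,0],[0,0,0],[0,0,0],[0,0,0],[0,0,0.08],[0,0,0.17],[0,0,0.26],[0,0,0.36]], dr=[[0,0,0],[0,0,0],[0,0,0],[0,0,0],[0,0,0],[0,0,0],[0,0,0],[0,0,0]], jaw=[0.58,0.58,0.58,0.58,0.58,0.58,0.58,0.58])

```text
time: 28.98
tool_pos: [0.621, -0.0225, 0.1748]
tool_rot: [3.141, -0.002, -3.076]
contact_force: [1.6, 0.2, 0.6]
opening: 0.0531
grip_force: 0.0
```

Run:
```python
from h import *
s,im,c=snap("w11")
print("seated",*fit([(im,c)],(.6203,-.0227,.062),"star",.026,.044,scale=2))
print("n4",*fit([(im,c)],(.6250,-.0976,.062),"port",.026,.044,scale=2))
```

```text
tcp [ 0.621  -0.0225  0.1748] [ 3.1410e+00 -2.2000e-03 -3.0764e+00] 0.0
seated [ 0.62065817 -0.02252402  0.05949267] 0.9700843551613184
n4 [ 0.62555693 -0.09717054  0.0686502 ] 0.9646304859252048
```

Emit:
apply_moves(delta_pos=[[0,-0.1,0.02],[0,-0.2,0.06],[0,-0.3,0.08],[0,-0.4,0.08],[0,-0.5,0.08],[0,-0.6,0.08],[0,-0.7,0.08],[0.01,-0.79,0.08]], dr=[[0,0,-0.1],[0,0,-0.2],[0,0,-0.39],[0,0,-0.39],[0,0,-0.39],[0,0,-0.39],[0,0,-0.39],[0,0,-0.39]], jaw=[0.65,0.65,0.65,0.65,0.65,0.65,0.65,0.65])

```text
time: 29.7
tool_pos: [0.6248, -0.3413, 0.206]
tool_rot: [-3.141, -0.0, 3.011]
contact_force: [0.1, 0.5, 1.2]
opening: 0.0596
grip_force: 0.0
```

Emit:
apply_moves(delta_pos=[[0,-0.07,0],[0,-0.09,0],[0,-0.09,0],[0,-0.09,0]], dr=[[0,0,0],[0,0,0],[0,0,0],[0,0,0]], jaw=[0.65,0.65,0.65,0.65])

```text
time: 30.03
tool_pos: [0.6256, -0.374, 0.2055]
tool_rot: [3.14, -0.001, 3.011]
contact_force: [0.0, 0.3, 0.3]
opening: 0.0597
grip_force: 0.0
```

Run:
```python
from h import *
s,im,c=snap("w12")
for h in ("port","star"): print("C",h,*fit([(im,c)],(.569,-.3685,-.13),h,scale=2))
```

```text
tcp [ 0.6256 -0.374   0.2055] [ 3.1403e+00 -8.0000e-04  3.0114e+00] 0.0
C port [ 0.56941469 -0.3689996  -0.18669517] 0.9471266714300296
C star [ 0.57005331 -0.36640543 -0.63575754] 0.7437374291460962
```

Emit:
apply_moves(delta_pos=[[-0.09,0.0125,0],[-0.14,0.0125,-0.05],[-0.14,0.0125,-0.14],[-0.14,0.0125,-0.23],[-0.14,0.0125,-0.32],[-0.14,0.0125,-0.4],[-0.14,0.0125,-0.455],[-0.14,0.0125,-0.472]], dr=[[0,0,-0.113],[0,0,-0.113],[0,0,-0.113],[0,0,-0.113],[0,0,-0.113],[0,0,-0.113],[0,0,-0.113],[0,0,-0.113]], jaw=[0.65,0.65,0.65,0.65,0.65,0.65,0.65,0.65])

```text
time: 30.75
tool_pos: [0.5684, -0.3658, 0.0135]
tool_rot: [3.138, -0.006, 2.958]
contact_force: [-1.2, 0.5, -0.4]
opening: 0.0595
grip_force: 0.0
```

Emit:
apply_moves(delta_pos=[[0,0,0],[0,0,0],[0,0,0],[0,0,0],[0,0,0],[0,0,0]], dr=[[0,0,0],[0,0,0],[0,0,0],[0,0,0],[0,0,0],[0,0,0]], jaw=[0.35,0.35,0.35,0.35,0.35,0.35], force=30)

```text
time: 31.25
tool_pos: [0.5711, -0.37, 0.0199]
tool_rot: [-3.14, 0.004, 2.955]
contact_force: [1.5, 2.8, 6.6]
opening: 0.0435
grip_force: 30.0
```

Emit:
apply_moves(delta_pos=[[0,0,0.06],[0,0,0.15],[0,0,0.24],[0,0.05,0.32],[0.02,0.14,0.34],[0.04,0.24,0.34],[0.06,0.34,0.34],[0.08,0.44,0.34]], dr=[[0,0,0],[0,0,0],[0,0,0],[0,0,0.2],[0,0,0.4],[0,0,0.498],[0,0,0.498],[0,0,0.498]], jaw=[0.35,0.35,0.35,0.35,0.35,0.35,0.35,0.35])

```text
time: 31.92
tool_pos: [0.6017, -0.1923, 0.1545]
tool_rot: [-3.141, 0.001, -3.08]
contact_force: [0.8, -0.0, -2.3]
opening: 0.0441
grip_force: 30.0
```

Emit:
apply_moves(delta_pos=[[0.01,0.1,0],[0.02,0.2,0],[0.02,0.3,0],[0.02,0.4,0],[0.02,0.5,0],[0.02,0.58,0],[0.02,0.611,0],[0.02,0.611,-0.05]], dr=[[0,0,0],[0,0,0],[0,0,0],[0,0,0],[0,0,0],[0,0,0],[0,0,0],[0,0,0]], jaw=[0.35,0.35,0.35,0.35,0.35,0.35,0.35,0.35])

```text
time: 32.58
tool_pos: [0.612, 0.054, 0.1376]
tool_rot: [-3.141, 0.009, -3.075]
contact_force: [1.2, -0.5, -1.6]
opening: 0.0437
grip_force: 30.0
```

Emit:
apply_moves(delta_pos=[[0,0,-0.08],[0,0,-0.11],[0,0,-0.117],[0,0,-0.117],[0,0,-0.117],[0,0,-0.117]], dr=[[0,0,0],[0,0,0],[0,0,0],[0,0,0],[0,0,0],[0,0,0]], jaw=[0.35,0.35,0.35,0.35,0.35,0.35])

```text
time: 33.08
tool_pos: [0.6108, 0.0503, 0.0883]
tool_rot: [-3.141, 0.003, -3.079]
contact_force: [0.3, 0.7, -0.9]
opening: 0.0438
grip_force: 30.0
```

Run:
```python
from h import *
s,im,c=snap("w13"); overlay(s,im,c,-.0017,.0185,"port",(.6159,.0522,.063),"pics/w13.png")
```

```text
tcp [0.6108 0.0503 0.0883] [-3.1413e+00  3.0000e-03 -3.0794e+00] 30.0
```

View pics/w13.png

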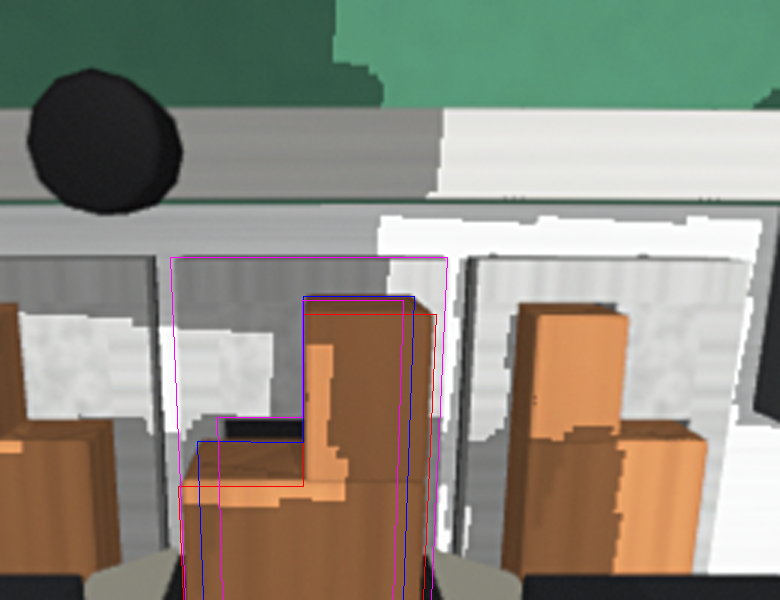

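The pad and nest 2 overlays both fit to about 1 mm, and the nest pocket is about 0.5 mm further to +y. I'll shift +7.2 mm x, +2.4 mm y and insert.

Emit:
apply_moves(delta_pos=[[0.018,0.006,-0.02],[0.018,0.006,-0.05],[0.018,0.006,-0.08],[0.018,0.006,-0.095],[0.018,0.006,-0.095],[0.018,0.006,-0.095]], dr=[[0,0,0],[0,0,0],[0,0,0],[0,0,0],[0,0,0],[0,0,0]], jaw=[0.35,0.35,0.35,0.35,0.35,0.35])

```text
time: 33.63
tool_pos: [0.6164, 0.0532, 0.0478]
tool_rot: [3.141, -0.002, -3.079]
contact_force: [-0.0, -0.5, -1.0]
opening: 0.044
grip_force: 30.0
```

Emit:
apply_moves(delta_pos=[[0,0,-0.008],[0,0,-0.016],[0,0,-0.022],[0,0,-0.028],[0,0,-0.034],[0,0,-0.042],[0,0,-0.045],[0,0,-0.045]], dr=[[0,0,0],[0,0,0],[0,0,0],[0,0,0],[0,0,0],[0,0,0],[0,0,0],[0,0,0]], jaw=[0.35,0.35,0.35,0.35,0.35,0.35,0.35,0.35])

```text
time: 34.3
tool_pos: [0.6171, 0.0532, 0.0338]
tool_rot: [-3.141, 0.001, -3.079]
contact_force: [-8.6, -0.3, 21.1]
opening: 0.0438
grip_force: 30.0
```

Emit:
apply_moves(delta_pos=[[0,0,0.003],[0,0,0.003],[0,0,0.003],[0,0,0.003],[0,0,0.08],[0,0,0.17],[0,0,0.26],[0,0,0.35]], dr=[[0,0,0],[0,0,0],[0,0,0],[0,0,0],[0,0,0],[0,0,0],[0,0,0],[0,0,0]], jaw=[0.58,0.58,0.58,0.58,0.58,0.58,0.58,0.58])

```text
time: 34.97
tool_pos: [0.6165, 0.0532, 0.1715]
tool_rot: [3.141, -0.001, -3.079]
contact_force: [1.3, -0.4, 0.1]
opening: 0.0529
grip_force: 0.0
```

Run:
```python
from h import *
s,im,c=snap("w14")
for n,h,x,y in (("n1","star",.6111,.127),("n2","port",.6162,.0527),("n3","star",.6207,-.0225)):
    for z in (.041,.044,.047,.05): p,q=fit([(im,c)],(x,y,.062),h,.026,z,scale=2); print(n,z,p.round(4),round(q,4))
o=ortho(im,c,.5,.7,-.1,.2,.044,2500); cv2.imwrite("pics/w14.png",o[:,:,::-1])
```

```text
tcp [0.6165 0.0532 0.1715] [ 3.1413e+00 -1.4000e-03 -3.0789e+00] 0.0
n1 0.041 [0.6114 0.1278 0.0611] 0.9714
n1 0.044 [0.6112 0.127  0.0681] 0.9376
n1 0.047 [0.6113 0.1259 0.0661] 0.9082
n1 0.05 [0.6112 0.1269 0.0656] 0.8768
n2 0.041 [0.6157 0.053  0.0631] 0.9861
n2 0.044 [0.6151 0.053  0.0683] 0.9649
n2 0.047 [0.6152 0.0529 0.0648] 0.9422
n2 0.05 [0.6142 0.0526 0.0619] 0.9188
n3 0.041 [ 0.621  -0.0232  0.0591] 0.9805
n3 0.044 [ 0.6205 -0.0226  0.0604] 0.9574
n3 0.047 [ 0.6208 -0.0223  0.0466] 0.9226
n3 0.05 [ 0.6203 -0.0221  0.0199] 0.8896
```

View pics/w14.png

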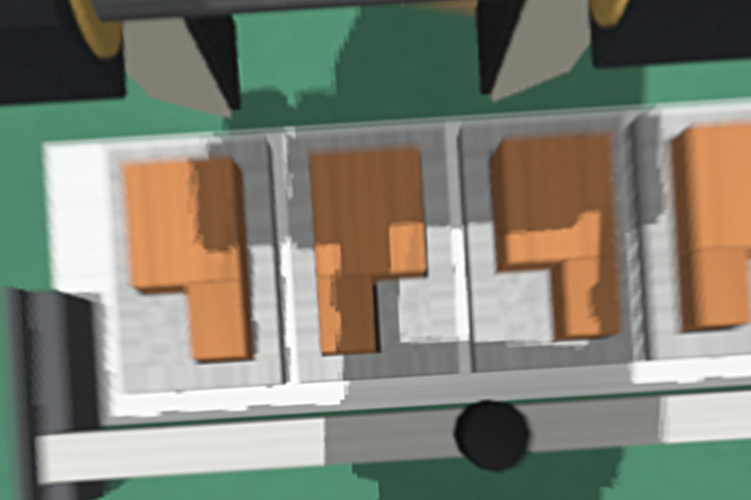

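All four nests hold bare pads of the right hand, lying flat and at equal height. The knob is at (492,435) in the crop. Now I'll grip it and slide the bar home.

Emit:
apply_moves(delta_pos=[[-0.09,-0.04,0],[-0.17,-0.08,0],[-0.24,-0.105,0],[-0.249,-0.109,-0.07],[-0.249,-0.109,-0.15],[-0.249,-0.109,-0.22],[-0.249,-0.109,-0.255],[-0.249,-0.109,-0.264]], dr=[[0,0,0],[0,0,0],[0,0,0],[0,0,0],[0,0,0],[0,0,0],[0,0,0],[0,0,0]], jaw=[0.8,0.8,0.8,0.8,0.8,0.8,0.8,0.8])

```text
time: 35.68
tool_pos: [0.5153, 0.0097, 0.062]
tool_rot: [3.14, -0.006, -3.079]
contact_force: [1.0, -0.1, -0.0]
opening: 0.0733
grip_force: 0.0
```

Emit:
apply_moves(delta_pos=[[0,0,0],[0,0,0],[0,0,0],[0,0,0],[0,0,0],[0,0,0],[0,0,0],[0,0,0]], dr=[[0,0,0],[0,0,0],[0,0,0],[0,0,0],[0,0,0],[0,0,0],[0,0,0],[0,0,0]], jaw=[0.1,0.1,0.1,0.1,0.1,0.1,0.1,0.1], force=20)

```text
time: 36.35
tool_pos: [0.5174, 0.0096, 0.0653]
tool_rot: [3.142, 0.0, -3.079]
contact_force: [-0.1, -0.7, -0.6]
opening: 0.0245
grip_force: 0.0
```

Emit:
apply_moves(delta_pos=[[0,0,0],[0,0,0],[0,0,0],[0,0,0]], dr=[[0,0,0],[0,0,0],[0,0,0],[0,0,0]], jaw=[0.1,0.1,0.1,0.1])

```text
time: 36.68
tool_pos: [0.5174, 0.0092, 0.0652]
tool_rot: [-3.141, 0.0, -3.079]
contact_force: [-1.4, -3.4, 2.6]
opening: 0.0226
grip_force: 20.0
```

Emit:
apply_moves(delta_pos=[[0.02,0.001,0],[0.04,0.0025,0],[0.06,0.0037,0],[0.08,0.005,0],[0.1,0.006,0],[0.115,0.007,0],[0.125,0.0078,0],[0.133,0.0083,0]], dr=[[0,0,0],[0,0,0],[0,0,0],[0,0,0],[0,0,0],[0,0,0],[0,0,0],[0,0,0]], jaw=[0.1,0.1,0.1,0.1,0.1,0.1,0.1,0.1])

```text
time: 37.35
tool_pos: [0.5675, 0.0124, 0.0651]
tool_rot: [-3.141, -0.008, -3.078]
contact_force: [-22.8, -9.2, 23.1]
opening: 0.0228
grip_force: 20.9
```

Emit:
apply_moves(delta_pos=[[0,0,0],[0,0,0],[0,0,0]], dr=[[0,0,0],[0,0,0],[0,0,0]], jaw=[0.1,0.1,0.1])

```text
time: 37.6
tool_pos: [0.5674, 0.0124, 0.0652]
tool_rot: [-3.141, -0.007, -3.079]
contact_force: [-14.0, -6.3, 13.3]
opening: 0.023
grip_force: 20.5
```

The bar travelled 50 mm and is pressing on its stop. Releasing and checking.

Emit:
apply_moves(delta_pos=[[-0.003,0,0],[-0.003,0,0],[-0.003,0,0],[-0.003,0,0],[-0.003,0,0],[-0.003,0,0.08],[-0.003,0,0.17],[-0.003,0,0.26]], dr=[[0,0,0],[0,0,0],[0,0,0],[0,0,0],[0,0,0],[0,0,0],[0,0,0],[0,0,0]], jaw=[0.7,0.7,0.7,0.7,0.7,0.7,0.7,0.7])

```text
time: 38.27
tool_pos: [0.5689, 0.0132, 0.1695]
tool_rot: [3.141, -0.002, -3.079]
contact_force: [0.9, 0.3, 1.1]
opening: 0.0636
grip_force: 0.0
```

Emit:
apply_moves(delta_pos=[[0.02,0,0.08],[0.05,0,0.15],[0.08,0,0.15],[0.1,0,0.15],[0.1,0,0.15],[0.1,0,0.15]], dr=[[0,0,0],[0,0,0],[0,0,0],[0,0,0],[0,0,0],[0,0,0]], jaw=[0.7,0.7,0.7,0.7,0.7,0.7])

```text
time: 38.77
tool_pos: [0.6091, 0.0131, 0.2283]
tool_rot: [3.141, -0.001, -3.079]
contact_force: [-0.3, -0.0, -0.5]
opening: 0.0645
grip_force: 0.0
```

Run:
```python
from h import *
s,im,c=snap("w15")
o=ortho(im,c,.5,.7,-.16,.2,.05,2000)
t=eyes.read_camera("side"); np.save("side1.npy",t)
big=cv2.resize(t[100:290,140:400],(720,526),interpolation=cv2.INTER_CUBIC)
cv2.imwrite("pics/w15.png",o[:,:,::-1]); cv2.imwrite("pics/side1.png",big[:,:,::-1])
```

```text
tcp [0.6091 0.0131 0.2283] [ 3.1411e+00 -1.2000e-03 -3.0787e+00] 0.0
```

View pics/w15.png

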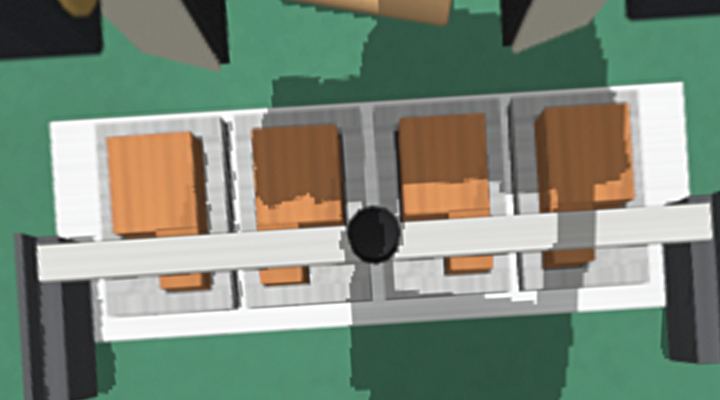

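View pics/side1.png

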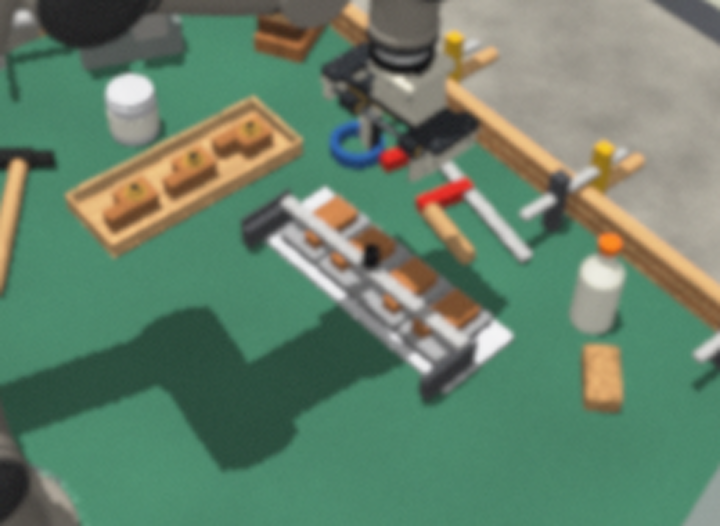

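The bar sits over all four tongues, with the knob at (373,234). The three finished pads lie flat in the tray and the bystanders look untouched and upright. Handing in.

```bash
python3 -c "
from h import *
print(job.hand_in())"
```

```text
the job is handed in; nothing more can be done
None
```

The job is handed in: all three finished pads are flat in the out-tray, the four bare pads are seated in nests of their own hand, and the bar is slid fully home; the final camera views show the other things on the bench upright and apparently unmoved.

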